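# Index the rotary fixture to put the brass master before the reader

## Robot

A 6-joint arm with a two-finger parallel gripper is mounted at the origin on the work surface; the furniture and walls round the work are solid. World frame = base frame: x ahead of the robot, y to its left, z up, the work surface at z = 0. Lengths are in m, angles in rad, forces in N, time in s.
With the tool pointing down it reaches from about 0.35 to 0.95 m from the base axis. Payload 17.4 kg.
Tool frame: the origin (TCP) lies between the finger pads; the fingertips stand 19 mm ahead of it and the grasp point (between the pads) is the TCP; z points along the fingers, y is the line along which they close (so a half turn about z gives the same grasp; the last joint's range is limited). The gripper opens to 93 mm and grips with 3 to 60 N. Pads are 15 mm wide; open, the fingers measure 128 mm over their backs; the gripper's body (75 mm by 188 mm) begins 65 mm behind the grasp point.
Start: joints at [1.165, 0.116, 1.442, -0, 1.584, -0.038], TCP at [0.243, 0.63, 0.238] pointing down, gripper open.
Joint ranges: [-2.83, 2.83], [-0.83, 2.19], [0.07, 2.5], [-1.14, 4.28], [0.01, 3], [-2.97, 2.97]. Speed limits (rad/s): [1.89, 1.89, 2.22, 3.14, 3.14, 3.14].

## Interface

Orientations are given as a rotation vector (axis times angle).
In Python, from bench import read_state, grab_frame, finish_job gives the robot as it stands.
- The arm moves only by the tool servo_tool, never from a script. Its argument "targets" is a list that holds one entry, the list of rows, each a list of 6 numbers: the shift along the world's x, y, z in mm, then the turn, a rotation vector about the world's x, y, z in rad. A call has exactly 8 rows; each row shifts and turns the commanded pose from where the row before left it; what a row does not reach is not made up. A row lasts 1/8 s, in which the tool goes at most 62.5 mm and 10.7 degrees, less where a joint would pass 70% of its speed; a pose out of reach is approached as far as the arm can. A call with a gripper value outside its range is refused whole. "jaw" is the finger opening in mm, from 0 to 93, set as the call begins (left out, the last holds). The fingers move at their own pace and stop on an object; "force" is the grip in N (left out, the last holds). Time passes only in rows, so rows that do not move let the fingers close, or fill a call up. It gives the time, the measured TCP pose, the force, the opening and the grip force at its end, in the units of the state.
- read_state(): the state, without advancing time (a new reading comes with each control period).
- grab_frame(name): name is "scene" or "top" or "wrist"; returns a dict with "image" (480x640x3 uint8, red, green, blue), "camera_matrix" (3x3 intrinsics, pixels), "world_from_camera" (4x4, takes a point from camera to world coordinates). Camera axes: x right, y down, z forward; pixel columns grow to the right and rows downward; lengths in m; the calibration is good to about 2 mm. The wrist camera is an equidistant fisheye: a pixel r from the principal point sees the ray r / f radians off the axis. A picture is of the moment at which its call begins. There is no depth.
- finish_job(): hands the job in; it is judged then, once.
The state is a dict: "time": time; "joint_pos": joint angles; "qvel": joint speeds; "effort": joint torques, N m; "tool_pos": TCP position; "tool_rot": TCP orientation; "contact_force": force on the tool from outside, world axes, zero at the start; "wrist_torque": the same for the moment, N m; "finger_gap": opening from 0.0 (shut) to 1.0 (fully open); "gripper_force": force on a finger pad.
Only numpy, scipy, OpenCV 4.12 (cv2) and the standard library are available. Lean on these libraries where they do the work, as an engineer would, in place of code of your own. Each camera call takes 0.05 s, during which the arm holds its last target. There are 200 camera calls.

## Task

The reader must be checked with the brass master before the shift starts. Press the red indexing plunger in with a fingertip and, keeping it in, turn the table one hole the short way so that the brass master comes to the reading place in front of the hand scanner; then let the plunger spring fully out into that hole and move clear. Grasp nothing and do not touch the pieces: all five stay in their nests, and the scanner and the things round about are left alone.

Things in the scene. Friction and masses are not known exactly. Their poses are not given: they have to be found in the camera images.
- plunger_cap (a point): the spring plunger's round red thumb cap: a dished mushroom cap 41 mm wide standing on a steel stem at the end of the table's arm on the robot's side at the start. This point is the middle of the dish's floor (82.5 mm above the bench when the plunger is out); the dish is 35 mm across inside with a rim 4.5 mm high round it, so a fingertip pushed sideways carries the cap along. It lies 98 mm from the table's axis and moves with the plunger and the table
- plunger (a joint): how far the plunger is pressed straight down, m: 0 = fully out (shoulder locked in a hole), 0.014 = bottomed. A spring pushes it out with 5 N at 0 rising to 8.5 N at 0.014. From 0.010 on, the shoulder is below the slotted plate and the table is free (a firm sideways push can cam it free from about 0.007); between holes the plate keeps it from rising above about 0.010; within about 2 mm of a hole it can rise, centre itself and lock
- table (a joint): angle of the rotary table, rad: 0 at the start, positive counter-clockwise seen from above. Locking holes lie every 60 degrees (1.0472 rad) all round; play in a hole is about 0.01 rad. About 1.5 N at the cap turns it when it is free; it stays where it is left
- table_axis (a point): the vertical turning axis of the table, at the top face of its dark grey disc (46 mm above the bench). The disc is 160 mm wide, on a fixed steel drum 236 mm wide and 34 mm tall in whose top the slotted hole circle is seen; an aluminium arm 36 mm wide with its top 57 mm above the bench carries the plunger. Five round nests, each of three dowel pins 9 mm tall, lie 54 mm from the axis, 60 degrees apart; the plunger arm takes the sixth place
- station (a point): the reading place: the middle of the nest position directly in front of the hand scanner, 54 mm from the table's axis on the side opposite the plunger's starting place, 46 mm above the bench; fixed to the drum, whose side has a red mark there
- master: loose brass master: a round stepped brass piece, 38 mm flange, 13 mm tall, a small dark square with white dots on top; lies in the nest next to the reading place, on one side or the other (60 degrees away). Origin at the centre of its underside
- reader: black hand scanner on its goose-neck stand with a round white foot, 127 x 124 x 219 mm, fixed behind the drum and looking over the reading place. Origin at the centre of its underside, 185 mm from the table's axis
- sensor_1: loose light-grey turned sensor body in one of the nests, 38 mm flange, 13 mm tall; origin at the centre of its underside
- sensor_2: loose light-grey turned sensor body in one of the nests, 38 mm flange, 13 mm tall; origin at the centre of its underside
- sensor_3: loose light-grey turned sensor body in one of the nests, 38 mm flange, 13 mm tall; origin at the centre of its underside
- sensor_11: loose light-grey turned sensor body in one of the nests, 38 mm flange, 13 mm tall; origin at the centre of its underside
- carton_small: loose cardboard carton, 62 x 106 x 42 mm, left of the work; origin at the centre of its underside
- brush_stand: loose dust brush standing upright on its steel foot, 36 mm wide, 156 mm tall, left of the work; origin at the centre of its underside
- jar_dark: loose black paste jar with a lid, 48 mm wide, 70 mm tall, right of the work; origin at the centre of its underside
- parts_tray: loose black tray of small pins, 93 x 128 x 22 mm, right of the work; origin at the centre of its underside
- tape_kapton: loose roll of yellow tape lying flat, 60 mm wide, 12 mm tall, near the robot; origin at the centre of its underside
- driver_small: loose small green screwdriver lying on the bench, 137 mm long, near right; origin at the centre of its underside
There are look-alikes about, which are no part of the job. Leave any blue or orange look-alike of the sensor_1 alone.

How it is judged:
On the way, in this order (a step that is already met when the one before it is completed fails the run):
1. the plunger is pressed in while the table is still at its first hole (value of joint plunger above 0.007 m and value of joint table between -0.08 and 0.08 rad), for 0.05 s.
2. the table is on its way with the plunger in (value of joint plunger above 0.007 m and not (value of joint table between -0.4 and 0.4 rad)), for 0.05 s.
At the end, for the whole second after the job is handed in: Table one hole on (within 0.03 rad), still, plunger out to within 1.5 mm; brass master within 6 mm horizontally of the reading place; master and sensors flat in their nests (49 to 59 mm from the axis, raised no more than 4 mm) (horizontal distance between master and station below 0.006 m and value of joint plunger below 0.0015 m and (value of joint table between 1.0172 and 1.0772 rad or value of joint table between -1.0772 and -1.0172 rad) and velocity of joint table between -0.03 and 0.03 rad/s and linear speed of master below 0.02 m/s and horizontal distance between master and table_axis between 0.049 and 0.059 m and height (world z) of master between 0.043 and 0.05 m and horizontal distance between sensor_1 and table_axis between 0.049 and 0.059 m and height (world z) of sensor_1 between 0.043 and 0.05 m and horizontal distance between sensor_2 and table_axis between 0.049 and 0.059 m and height (world z) of sensor_2 between 0.043 and 0.05 m and horizontal distance between sensor_3 and table_axis between 0.049 and 0.059 m and height (world z) of sensor_3 between 0.043 and 0.05 m and horizontal distance between sensor_11 and table_axis between 0.049 and 0.059 m and height (world z) of sensor_11 between 0.043 and 0.05 m); the robot touches nothing.
It fails at once if the master is turned away from the reading place, the wrong way (horizontal distance between master and station above 0.075 m).
It fails at once if a piece is lifted out of its nest (height (world z) of any of master, sensor_1, sensor_2, sensor_3, sensor_11 above 0.056 m).
It fails at once if a piece in a nest is touched by the robot (contact force between any of the fingers, the arm and master above 0.5 N or contact force between any of the fingers, the arm and sensor_1 above 0.5 N or contact force between any of the fingers, the arm and sensor_2 above 0.5 N or contact force between any of the fingers, the arm and sensor_3 above 0.5 N or contact force between any of the fingers, the arm and sensor_11 above 0.5 N).
It fails at once if the scanner is bumped (contact force between any of the fingers, the arm and reader above 2 N).
It fails at once if a thing standing round the work is disturbed (distance of any of carton_small, brush_stand, jar_dark, parts_tray, tape_kapton, driver_small from where it was at the start of the episode above 0.015 m).
It also fails if it takes over 38 s, if anything falls off the work surface, if the arm or the gripper's body presses on something with over 40 N, if the wrist force passes 120 N, or if a joint passes its speed limit or range.

## Working session

There is one attempt and no reset: what is moved stays moved. The work goes in short steps, Python scripts to look and compute and a tool call to move; the robot and the scene stay as the last step left them, time stands still between calls to the robot, and variables do not carry over. Pictures are saved under pics/ and viewed, at most 10 in all, crops included, and the job is handed in when it is done.

Besides the shell and the picture viewer there is one more tool, called after "Emit:" by a JSON object that holds its "name" and its "arguments", one argument or row to a line. servo_tool: Moves the arm, as the interface text tells. Its arguments: {"type":"object","properties":{"targets":{"type":"array","items":{"type":"array","items":{"type":"array","items":{"type":"number"}}}},"jaw":{"type":"number"},"force":{"type":"number"}},"required":["targets"]}

```bash
mkdir -p pics && cat > h.py <<'E'
import numpy as np, cv2
from bench import read_state, grab_frame, finish_job
def ray(f,uv,z):
    K=np.array(f["camera_matrix"]);T=np.array(f["world_from_camera"])
    d=T[:3,:3]@np.linalg.inv(K)@np.array([uv[0],uv[1],1.]);o=T[:3,3]
    return o+d*(z-o[2])/d[2]
def save(f,n,crop=None,s=1):
    im=cv2.cvtColor(np.array(f["image"]),cv2.COLOR_RGB2BGR)
    if crop: im=im[crop[1]:crop[3],crop[0]:crop[2]]
    cv2.imwrite("pics/"+n,cv2.resize(im,None,fx=s,fy=s,interpolation=cv2.INTER_CUBIC))
E
python3 - <<'E'
from h import *
s=read_state();print(s)
for n in("top","scene"):
    f=grab_frame(n);save(f,n+"0.png");np.savez(n+"0.npz",**f)
    hsv=cv2.cvtColor(f["image"],cv2.COLOR_RGB2HSV)
    for name,m in(("red",cv2.inRange(hsv,(0,130,80),(8,255,255))|cv2.inRange(hsv,(172,130,80),(180,255,255))),("brass",cv2.inRange(hsv,(15,80,80),(32,255,255)))):
        k,l,st,c=cv2.connectedComponentsWithStats(m)
        for i in range(1,k):
            if st[i,4]>25: print(n,name,st[i],c[i].round(1),ray(f,c[i],.0825 if name=="red" else .059).round(4))
E
```

```text
{'time': 0.0, 'joint_pos': array([ 1.16519280e+00,  1.16442469e-01,  1.44224435e+00,  6.44487025e-06,
        1.58402574e+00, -3.77866323e-02]), 'qvel': array([ 0.00040942,  0.00083053, -0.00145898,  0.00034822, -0.00195111,
       -0.00011735]), 'effort': array([-7.05779821e-04, -7.21229839e+01, -6.22622824e+01,  7.79597741e-02,
        2.37201189e-02, -1.43439493e-04]), 'tool_pos': array([0.24264019, 0.62968074, 0.23694751]), 'tool_rot': array([-5.74467641e-01, -3.08836554e+00,  1.71373573e-03]), 'contact_force': array([-0.74761729, -0.05013423, -0.2679761 ]), 'wrist_torque': array([-0.02496855, -0.00549143,  0.00170415]), 'gripper_force': 0.0, 'finger_gap': 1.0003753796579893}
top red [457 209   8   8  37] [460.3 212. ] [ 0.526  -0.2974  0.0825]
top red [397 235  20  20 303] [407.  245.1] [ 0.4631 -0.1897  0.0825]
top red [352 292  31  45 295] [369.8 312.9] [ 0.3327 -0.1121  0.0825]
top brass [230 162   9  11  37] [233.4 167.1] [0.6357 0.1567 0.059 ]
top brass [360 183  19  19 258] [369.3 191.7] [ 0.5764 -0.1217  0.059 ]
top brass [479 212   6   7  26] [481.8 215.4] [ 0.5215 -0.34
[... 232 characters left out ...]
3  12  12  18  26] [369.3  21.3] [2.2743 0.8853 0.0825]
scene red [542 164  15  14  56] [548.4 169.8] [ 1.1419 -0.3673  0.0825]
scene red [382 257  17  11 144] [390.  261.8] [ 0.4647 -0.1913  0.0825]
scene red [312 300  40  20 210] [332.5 307.6] [ 0.2518 -0.1666  0.0825]
scene brass [498  53  12   6  47] [503.4  55.5] [2.2074 0.1396 0.059 ]
scene brass [455  92  41  17 305] [475.3  99.1] [1.6174 0.045  0.059 ]
scene brass [170 233  17  24 145] [178.  244.9] [0.2631 0.292  0.059 ]
scene brass [186 234  18  27 204] [194.6 246.1] [0.2821 0.2545 0.059 ]
scene brass [380 236  15  11 121] [386.6 241.4] [ 0.5666 -0.1298  0.059 ]
scene brass [234 252  23  16 249] [245.4 259.5] [0.3081 0.1154 0.059 ]
```

View pics/top0.png

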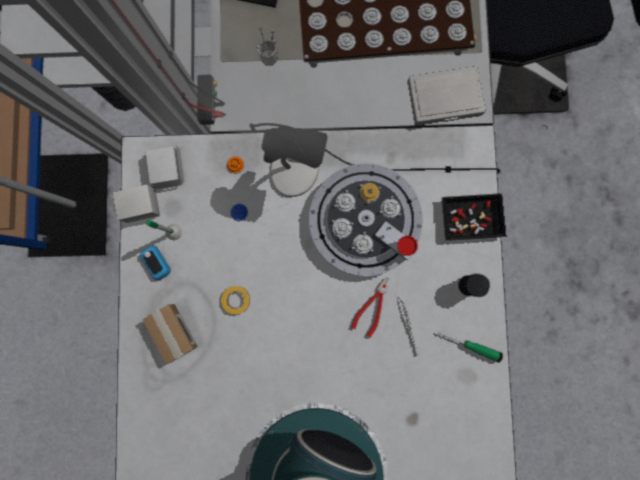

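View pics/scene0.png

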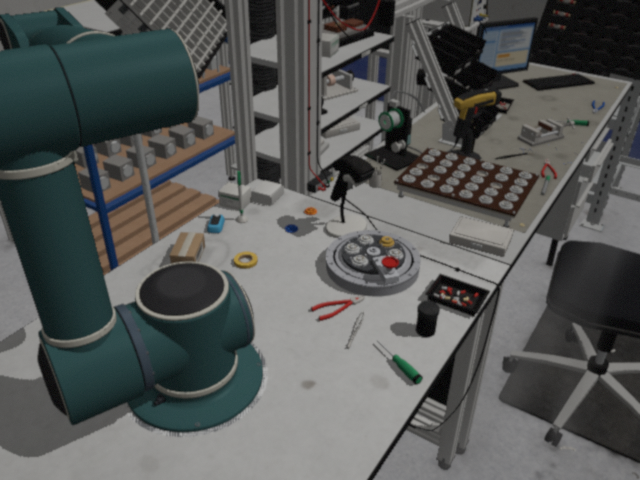

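The top view shows the drum around (366,218), with the red cap on its arm at (407,245). The brass piece is at (369,191) and the scanner at (294,165). The orange (235,164) and blue (239,211) look-alikes lie loose on the bench.

Red things that could be taken for the cap are the cap (407,245), the pliers (370,313) and the tray pins (460,212). Yellow things that could be taken for the master are the brass piece in its nest (369,191), the tape (235,300) and the orange look-alike (235,164). I choose the red disc on the table's arm and the brass piece in the nest.

The nest in front of the scanner is at (344,201), so the master has to turn counter-clockwise (+60°). I'll work out the axis and check the choice in one crop.

```bash
python3 - <<'E'
from h import *
f=dict(np.load("top0.npz"));save(f,"crop0.png",(250,120,450,290),4)
hsv=cv2.cvtColor(f["image"],cv2.COLOR_RGB2HSV)
P=ray(f,(407,245.1),.086);M=ray(f,(369.3,191.7),.057)
# axis from P (98mm) and M (54mm), M = P direction +120deg CCW
from scipy.optimize import least_squares
def r(v):
    u=np.array([np.cos(v[2]),np.sin(v[2])]);w=np.array([np.cos(v[2]+2*np.pi/3),np.sin(v[2]+2*np.pi/3)])
    return np.r_[v[:2]+.098*u-P[:2],v[:2]+.054*w-M[:2]]
s=least_squares(r,[.53,-.11,-2.1]);print("P",P,"M",M,"axis",s.x,"resid mm",s.fun*1e3,"axis px guess",ray(f,(366,218),.057))
a=s.x
for k in range(0,61,10):
    t=a[2]+np.radians(k);print(k,(a[:2]+.098*np.array([np.cos(t),np.sin(t)])).round(4))
E
```

```text
P [ 0.46276892 -0.18916365  0.086     ] M [ 0.57671501 -0.12185987  0.057     ] axis [ 0.52385144 -0.11320204 -2.25006497] resid mm [-0.48345149 -0.28556704  0.48345149  0.28556705] axis px guess [ 0.52257636 -0.11328153  0.057     ]
0 [ 0.4623 -0.1894]
10 [ 0.4765 -0.199 ]
20 [ 0.4921 -0.2059]
30 [ 0.5087 -0.21  ]
40 [ 0.5257 -0.2112]
50 [ 0.5427 -0.2094]
60 [ 0.5591 -0.2046]
```

View pics/crop0.png

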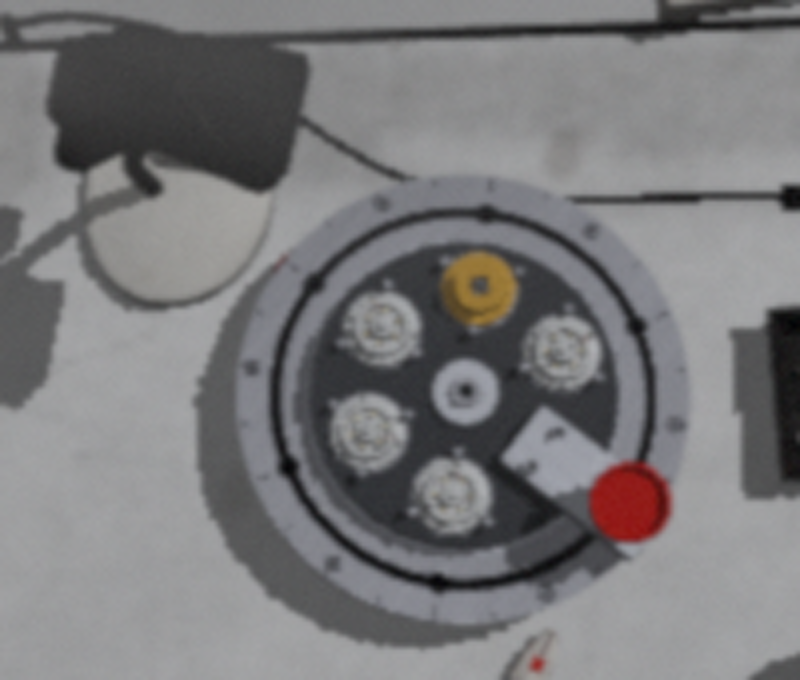

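Emit:
{"name": "servo_tool", "arguments": {
  "targets": [
    [[13, -51, 0, 0, 0, 0], [13, -51, 0, 0, 0, 0], [13, -51, 0, 0, 0, 0], [13, -51, 0, 0, 0, 0], [13, -51, 0, 0, 0, 0], [13, -51, 0, 0, 0, 0], [13, -51, 0, 0, 0, 0], [13, -51, 0, 0, 0, 0]]
  ],
  "jaw": 0,
  "force": 10
}}

```text
time: 1.1
tool_pos: [0.3466, 0.2203, 0.2375]
tool_rot: [0.574, 3.089, 0.0]
contact_force: [1.4, 0.4, 0.4]
finger_gap: 0.192
gripper_force: 0.0
```

The crop confirms it: the cap is at (630,502), the brass master at (480,288) with its dark square on top, and the red mark at (283,262). The reading nest is at (382,325), so the turn is counter-clockwise.

Emit:
{"name": "servo_tool", "arguments": {
  "targets": [
    [[15, -51, 0, 0, 0, 0], [15, -51, 0, 0, 0, 0], [15, -51, 0, 0, 0, 0], [15, -51, 0, 0, 0, 0], [15, -51, 0, 0, 0, 0], [15, -51, 0, 0, 0, 0], [15, -51, 0, 0, 0, 0], [11, -52, 0, 0, 0, 0]]
  ]
}}

```text
time: 2.1
tool_pos: [0.4628, -0.189, 0.2374]
tool_rot: [-0.575, -3.088, -0.0]
contact_force: [1.7, 1.0, -0.6]
finger_gap: 0.001
gripper_force: 0.0
```

```bash
python3 - <<'E'
from h import *
s=read_state();print(s["tool_pos"],s["tool_rot"],s["finger_gap"])
f=grab_frame("wrist");np.savez("w1.npz",**f);save(f,"w1.png");print(f["camera_matrix"],f["world_from_camera"])
E
```

```text
[ 0.46283224 -0.18898799  0.23742287] [-5.74827673e-01 -3.08848057e+00 -2.23691953e-04] 0.0014926998227305878
[[371.64829954   0.         316.95233611]
 [  0.         371.64829954 235.39571872]
 [  0.           0.           1.        ]] [[ 3.59406854e-01  9.03188543e-01  2.34685256e-01  3.98210607e-01]
 [ 9.33180951e-01 -3.47812630e-01 -9.05521214e-02 -1.64324972e-01]
 [-1.59142478e-04  2.51548863e-01 -9.67844587e-01  3.85665114e-01]
 [ 0.00000000e+00  0.00000000e+00  0.00000000e+00  1.00000000e+00]]
```

View pics/w1.png

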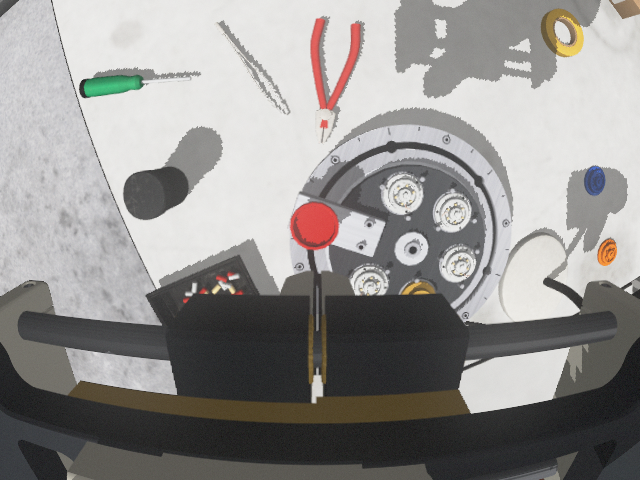

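The wrist view has the red cap at (314,227), ahead of the closed fingers, and their tapered grey tips at about (315,280). I'll zoom on the tips and measure the cap.

```bash
cat >> h.py <<'E'
def fray(f,uv,z):
    K=np.array(f["camera_matrix"]);T=np.array(f["world_from_camera"])
    p=(np.array(uv)-K[:2,2])/K[0,0];t=np.hypot(*p)
    d=T[:3,:3]@np.r_[p/t*np.sin(t),np.cos(t)];o=T[:3,3]
    return o+d*(z-o[2])/d[2]
def redcap(f):
    hsv=cv2.cvtColor(f["image"],cv2.COLOR_RGB2HSV)
    m=cv2.inRange(hsv,(0,130,80),(8,255,255))|cv2.inRange(hsv,(172,130,80),(180,255,255))
    return cv2.connectedComponentsWithStats(m)
E
python3 - <<'E'
from h import *
f=dict(np.load("w1.npz"));save(f,"w1c.png",(250,200,390,305),5)
k,l,st,c=redcap(f)
for i in range(1,k):
    if st[i,4]>800:print(st[i],c[i],fray(f,c[i],.086))
for uv in((298,272),(333,272),(283,295),(347,295)):print(uv,fray(f,uv,.218))
E
```

```text
[ 311   19   49   91 1233] [332.41605839  62.42579075] [ 0.34260571 -0.12977608  0.086     ]
[ 290  202   48   48 1608] [314.97014925 224.59328358] [ 0.4616703  -0.19057389  0.086     ]
(298, 272) [ 0.45254942 -0.19503835  0.218     ]
(333, 272) [ 0.45858654 -0.17934775  0.218     ]
(283, 295) [ 0.46114999 -0.20650413  0.218     ]
(347, 295) [ 0.47244919 -0.17710628  0.218     ]
```

View pics/w1c.png

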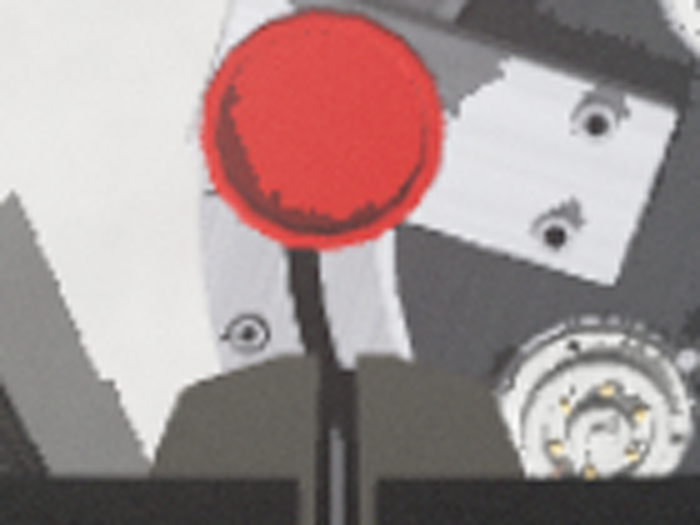

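The fingertips are about 15 mm thick and 15 mm wide each, with bevelled corners. Both together would nearly fill the 35 mm dish, so I'll use only the inner finger. With the jaw at 40 mm its tip is about 28 mm from the TCP, and the outer finger hangs clear outside the drum. I'll come down to 30 mm above the cap and look.

Emit:
{"name": "servo_tool", "arguments": {
  "targets": [
    [[-5, -14, 0, 0, 0, 0], [-6, -13, 0, 0, 0, 0], [0, 0, -20, 0, 0, 0], [0, 0, -25, 0, 0, 0], [0, 0, -25, 0, 0, 0], [0, 0, -20, 0, 0, 0], [0, 0, -10, 0, 0, 0], [0, 0, 0, 0, 0, 0]]
  ],
  "jaw": 40
}}

```text
time: 3.15
tool_pos: [0.4516, -0.2139, 0.1372]
tool_rot: [-0.574, -3.088, -0.0]
contact_force: [-0.1, 0.4, 0.3]
finger_gap: 0.43
gripper_force: 0.0
```

```bash
python3 - <<'E'
from h import *
s=read_state();print(s["tool_pos"],s["finger_gap"],s["contact_force"])
f=grab_frame("wrist");np.savez("w2.npz",**f);save(f,"w2.png",(200,180,440,340),3.3)
k,l,st,c=redcap(f)
for i in range(1,k):
    if st[i,4]>400:print(st[i],c[i],fray(f,c[i],.086))
g=grab_frame("scene")
E
```

```text
[ 0.451609   -0.21387495  0.13720658] 0.4298114200025758 [-0.09356308  0.40452492  0.34160335]
[370   0  40 101 683] [394.81405564  43.34407028] [ 0.35054174 -0.13025669  0.086     ]
[ 326  235   70   66 2710] [358.15424354 262.3904059 ] [ 0.45855477 -0.19168492  0.086     ]
```

View pics/w2.png

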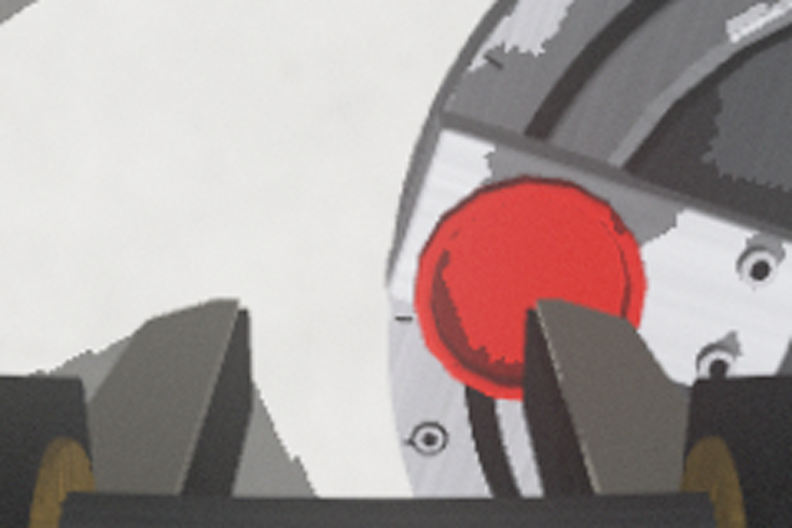

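The crop shows the inner finger over the cap: the flat tip edge is at crop (535–595,305), bevelled on its outer side. The cap circle is centred near crop (531,288), or full image (361,267). I'll work out the tip–cap offset from the circle.

```bash
python3 - <<'E'
from h import *
f=dict(np.load("w2.npz"))
k,l,st,c=redcap(f);i=max((j for j in range(1,k) if st[j,1]>150),key=lambda j:st[j,4])
cn=max(cv2.findContours((l==i).astype(np.uint8),0,1)[0],key=cv2.contourArea)
p,r=cv2.minEnclosingCircle(cn);print(p,r,"cap",fray(f,p,.0870))
tcp=np.array([.4516,-.2139]);ty=np.array([.36,.933]);tx=np.array([.933,-.36])
for n,uv,z in(("padcorner",(362,273),.118),("bevelcorner",(380,273),.118)):
    q=fray(f,uv,z);d=q[:2]-tcp;print(n,q,"along y",d@ty*1e3,"along x",d@tx*1e3)
d=fray(f,p,.087)[:2]-tcp;print("cap rel tcp: y",d@ty*1e3,"x",d@tx*1e3)
E
```

```text
(360.1051025390625, 267.69744873046875) 35.11846160888672 cap [ 0.46161969 -0.19167566  0.087     ]
padcorner [ 0.45288573 -0.19132262  0.118     ] along y 21.52756083400447 along x -6.9282692818585625
bevelcorner [ 0.45614015 -0.18311424  0.118     ] along y 30.3575656819253 along x -6.846909556111372
cap rel tcp: y 24.34240099156444 x 1.3476083352579555
```

The tip centre is 25.5 mm along the tool's y and the cap centre 24.3, so the finger is well inside the dish. I'll bias it about 5 mm toward the leading rim and press to about 12 mm.

Emit:
{"name": "servo_tool", "arguments": {
  "targets": [
    [[5, -3, 0, 0, 0, 0], [0, 0, -15, 0, 0, 0], [0, 0, -14, 0, 0, 0], [0, 0, -5, 0, 0, 0], [0, 0, -5, 0, 0, 0], [0, 0, -5, 0, 0, 0], [0, 0, -3, 0, 0, 0], [0, 0, 0, 0, 0, 0]]
  ]
}}

```text
time: 4.25
tool_pos: [0.457, -0.2174, 0.0912]
tool_rot: [0.574, 3.088, -0.001]
contact_force: [-1.7, -0.9, 7.1]
finger_gap: 0.429
gripper_force: 3.5
```

```bash
python3 - <<'E'
from h import *
s=read_state();print(s["tool_pos"],s["contact_force"])
f=grab_frame("wrist")
k,l,st,c=redcap(f)
for i in range(1,k):
    if st[i,4]>400 and st[i,1]>150:
        cn=max(cv2.findContours((l==i).astype(np.uint8),0,1)[0],key=cv2.contourArea);p,r=cv2.minEnclosingCircle(cn);print(p,r,fray(f,p,.075))
E
```

```text
[ 0.45697804 -0.21740046  0.09123171] [-1.69801568 -0.85186633  7.11254129]
(370.9042663574219, 281.7978820800781) 42.048282623291016 [ 0.46298662 -0.19228279  0.075     ]
```

Pressed about 10.3 mm. I'll press 2 mm more, then carry the cap along the arc counter-clockwise.

Emit:
{"name": "servo_tool", "arguments": {
  "targets": [
    [[0, 0, -2, 0, 0, 0], [0, 0, 0, 0, 0, 0], [7, -5, 0, 0, 0, 0], [7, -5, 0, 0, 0, 0], [8, -4, 0, 0, 0, 0], [8, -3, 0, 0, 0, 0], [8, -2, 0, 0, 0, 0], [8, -2, 0, 0, 0, 0]]
  ]
}}

```text
time: 5.3
tool_pos: [0.5034, -0.2381, 0.0895]
tool_rot: [0.574, 3.088, 0.0]
contact_force: [-1.5, 5.3, 7.0]
finger_gap: 0.434
gripper_force: 5.6
```

```bash
cat > look.py <<'E'
from h import *
s=read_state();print(s["tool_pos"],s["contact_force"])
A=np.array([.5238,-.1132])
for n,z in(("wrist",.075),("top",.075)):
    f=grab_frame(n);k,l,st,c=redcap(f);np.savez(n+"L.npz",**f)
    for i in range(1,k):
        if st[i,4]<60: continue
        cn=max(cv2.findContours((l==i).astype(np.uint8),0,1)[0],key=cv2.contourArea);p,r=cv2.minEnclosingCircle(cn)
        q=(fray if n=="wrist" else ray)(f,p,z);d=q[:2]-A;rad=np.hypot(*d)
        if .08<rad<.12: print(n,p,round(r,1),st[i],q.round(4),"rad",rad.round(4),"turned deg",np.degrees(np.arctan2(d[1],d[0])+2.250).round(1))
f=dict(np.load("topL.npz"));hsv=cv2.cvtColor(f["image"],cv2.COLOR_RGB2HSV)
m=cv2.inRange(hsv,(15,80,80),(32,255,255));k,l,st,c=cv2.connectedComponentsWithStats(m)
for i in range(1,k):
    q=ray(f,c[i],.057);d=q[:2]-A
    if st[i,4]>60 and np.hypot(*d)<.08: print("master",st[i],q.round(4),np.hypot(*d).round(4),"turned deg",np.degrees(np.arctan2(d[1],d[0])+2.25-2*np.pi/3).round(1))
E
python3 look.py
```

```text
[ 0.50335844 -0.23812857  0.0894677 ] [-1.46521729  5.27581064  7.02772359]
wrist (370.19989013671875, 273.5296936035156) 42.3 [ 329  233   84   80 3468] [ 0.5045 -0.212   0.075 ] rad 0.1006 turned deg 27.9
master [348 185  18  18 252] [ 0.5742 -0.0954  0.057 ] 0.0535 turned deg 28.4
```

Emit:
{"name": "servo_tool", "arguments": {
  "targets": [
    [[6, 2, 0, 0, 0, 0], [6, -1, 0, 0, 0, 0], [6, 0, 0, 0, 0, 0], [6, 0, 0, 0, 0, 0], [6, 1, 0, 0, 0, 0], [6, 1, 0, 0, 0, 0], [3, 1, 0, 0, 0, 0], [0, 0, 0, 0, 0, 0]]
  ]
}}

```text
time: 6.4
tool_pos: [0.5424, -0.234, 0.0895]
tool_rot: [0.574, 3.087, 0.0]
contact_force: [0.7, 2.1, 6.9]
finger_gap: 0.432
gripper_force: 4.7
```

```bash
python3 look.py
```

```text
[ 0.54240238 -0.2340094   0.08949417] [0.7135096  2.12404494 6.91853396]
wrist (362.2000732421875, 275.0356750488281) 42.4 [ 321  234   84   81 3690] [ 0.5429 -0.2117  0.075 ] rad 0.1003 turned deg 49.9
master [339 190  18  18 250] [ 0.564  -0.0773  0.057 ] 0.0539 turned deg 50.7
```

At about 50°, with about 16 mm of arc left. I'll go most of the way, then ease up to about 8 mm so that the shoulder can find the hole while the rim is still being pushed.

Emit:
{"name": "servo_tool", "arguments": {
  "targets": [
    [[4, 1, 0, 0, 0, 0], [4, 1, 0, 0, 0, 0], [4, 1, 0, 0, 0, 0], [0, 0, 0, 0, 0, 0], [0, 0, 2, 0, 0, 0], [0, 0, 2, 0, 0, 0], [0, 0, 0, 0, 0, 0], [0, 0, 0, 0, 0, 0]]
  ]
}}

```text
time: 7.5
tool_pos: [0.554, -0.231, 0.0929]
tool_rot: [0.574, 3.088, 0.0]
contact_force: [0.8, 3.6, 6.1]
finger_gap: 0.428
gripper_force: 3.0
```

```bash
python3 look.py
```

```text
[ 0.55400268 -0.23101431  0.09292378] [0.79831479 3.56487603 6.0812741 ]
wrist (363.0, 276.5) 42.6 [ 321  235   84   81 3646] [ 0.5567 -0.2086  0.075 ] rad 0.1009 turned deg 57.9
master [337 192  19  18 244] [ 0.5588 -0.0728  0.057 ] 0.0535 turned deg 58.0
```

The finger still carries the full spring force at a depth of 8.6 mm, above the plate's 10 mm, so the shoulder is entering the hole. I'll raise slowly.

Emit:
{"name": "servo_tool", "arguments": {
  "targets": [
    [[0, 1, 0, 0, 0, 0], [0, 0, 1, 0, 0, 0], [0, 0, 1, 0, 0, 0], [0, 0, 1, 0, 0, 0], [0, 0, 1, 0, 0, 0], [0, 0, 0, 0, 0, 0], [0, 0, 0, 0, 0, 0], [0, 0, 0, 0, 0, 0]]
  ]
}}

```text
time: 8.6
tool_pos: [0.554, -0.2301, 0.097]
tool_rot: [0.574, 3.088, 0.0]
contact_force: [4.0, 1.1, 6.8]
finger_gap: 0.433
gripper_force: 3.2
```

```bash
python3 look.py
```

```text
[ 0.55397579 -0.2300927   0.09704451] [3.95034907 1.08685366 6.82529874]
wrist (363.71124267578125, 279.6443786621094) 42.2 [ 322  240   84   80 3371] [ 0.56   -0.2079  0.075 ] rad 0.1014 turned deg 59.8
master [336 192  19  19 248] [ 0.5577 -0.0718  0.057 ] 0.0535 turned deg 59.6
```

It has centred itself at about 59.7° and is locking. I'll lift straight up and clear.

Emit:
{"name": "servo_tool", "arguments": {
  "targets": [
    [[1, 0, 1, 0, 0, 0], [0, 0, 2, 0, 0, 0], [0, 0, 2, 0, 0, 0], [0, 0, 3, 0, 0, 0], [0, 0, 10, 0, 0, 0], [0, 0, 25, 0, 0, 0], [0, 0, 35, 0, 0, 0], [0, 0, 30, 0, 0, 0]]
  ]
}}

```text
time: 9.7
tool_pos: [0.5547, -0.2303, 0.2065]
tool_rot: [0.575, 3.088, -0.001]
contact_force: [-0.3, -0.3, -0.1]
finger_gap: 0.43
gripper_force: 0.0
```

Emit:
{"name": "servo_tool", "arguments": {
  "targets": [
    [[-25, 0, 20, 0, 0, 0], [-25, 0, 10, 0, 0, 0], [-25, 0, 0, 0, 0, 0], [-25, 0, 0, 0, 0, 0], [-25, 0, 0, 0, 0, 0], [-20, 0, 0, 0, 0, 0], [0, 0, 0, 0, 0, 0], [0, 0, 0, 0, 0, 0]]
  ]
}}

```text
time: 10.7
tool_pos: [0.4102, -0.2302, 0.235]
tool_rot: [0.575, 3.088, -0.0]
contact_force: [0.0, -0.3, -0.3]
finger_gap: 0.433
gripper_force: 0.0
```

```bash
sed -i 's/,\.075)/,.087)/g' look.py && python3 look.py && python3 - <<'E'
from h import *
f=dict(np.load("wristL.npz"));save(f,"w9.png")
E
```

```text
[ 0.41015085 -0.2302197   0.23498521] [ 0.02213857 -0.32147666 -0.27633638]
top (412.54425048828125, 197.10177612304688) 10.0 [404 188  19  19 295] [ 0.5576 -0.204   0.087 ] rad 0.0969 turned deg 59.4
master [336 192  19  19 259] [ 0.558  -0.0716  0.057 ] 0.0538 turned deg 59.5
```

View pics/w9.png

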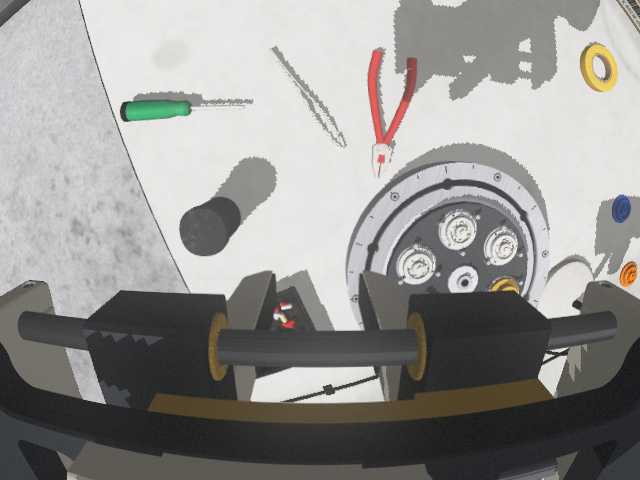

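The master sits at the reading nest, all pieces are seated and the arm is clear. As a last check, I'll triangulate the cap height from top and scene, compared with the start.

```bash
python3 - <<'E'
from h import *
def tri(fs):
    P=[];C=[]
    for f in fs:
        k,l,st,c=redcap(f)
        K=np.array(f["camera_matrix"]);T=np.linalg.inv(f["world_from_camera"])
        cand=[]
        for i in range(1,k):
            q=ray(f,c[i],.086);d=abs(np.hypot(*(q[:2]-[.5238,-.1132]))-.098)
            if st[i,4]>80 and d<.015:cand.append((d,i))
        if not cand: return "no"
        i=min(cand)[1];P.append(K@T[:3]);C.append((st[i,:2]+st[i,2:4]/2-.5).astype(float))
    X=cv2.triangulatePoints(P[0],P[1],C[0],C[1])[:,0];return X[:3]/X[3]
print(tri([dict(np.load(n+"0.npz")) for n in("top","scene")]))
print(tri([grab_frame(n) for n in("top","scene")]))
E
```

```text
[ 0.46511837 -0.19016385  0.081172  ]
[ 0.55906977 -0.20645096  0.08333091]
```

The cap's height reads the same as at the start within pixel error, so the plunger is out. Handing in.

```bash
python3 -c "
from bench import finish_job;print(finish_job())"
```

```text
the job is handed in; nothing more can be done
None
```

The table is turned one hole counter-clockwise (about 59.5° measured), the brass master is at the reading place, the plunger measures fully out and the arm is clear; I handed the job in at about 11 s, and no verdict was shown.

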